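# Turn the leaf of the cinema programme stand

## Robot

A 6-joint arm with a two-finger parallel gripper is mounted at the origin on the work surface. World frame = base frame: x ahead of the robot, y to its left, z up, the work surface at z = 0. Lengths are in m, angles in rad, forces in N, time in s.
With the tool pointing down it reaches from about 0.3 to 0.775 m from the base axis. Payload 14.6 kg.
Tool frame: the origin (TCP) lies midway between the tips of the shut fingers; the grasp point (between the pads) lies 19 mm behind it; z points along the fingers, y is the line along which they close (so a half turn about z gives the same grasp; the last joint's range is limited). The gripper opens to 94 mm and grips with 3 to 60 N. Pads are 16 mm wide; open, the fingers measure 119 mm over their backs; the gripper's body (75 mm by 177 mm) begins 78 mm behind the grasp point.
Start: joints at [-1.316, 0.3, 1.521, -0, 1.321, -0.067], TCP at [0.174, -0.522, 0.205] pointing down, gripper open.
Joint ranges: [-3.03, 3.03], [-0.79, 2.21], [0.23, 2.52], [-1.04, 4.18], [0, 3.07], [-2.55, 2.55]. Speed limits (rad/s): [2.22, 2.22, 2.57, 3.14, 3.14, 3.14].

## Interface

Orientations are given as [roll, pitch, yaw] about the fixed x, y, z axes, in that order (R = Rz(yaw) Ry(pitch) Rx(roll)).
In Python, from station import ctrl gives the robot as it stands. The module is installed in compiled form; this text tells all that it offers.
- The arm moves only by the tool servo_tool, never from a script. Its argument "plan" is a list of rows, each a list of 7 numbers: the opening in per cent of the stroke, from 0 (shut) to 100 (fully open), then the shift along the tool's x, y, z in m, then the turn, a rotation vector about the tool's x, y, z in rad. A call has exactly 8 rows; each row shifts and turns the commanded pose from where the row before left it, along the tool's axes as they then stand; what a row does not reach is not made up. A row lasts 1/8 s, in which the tool goes at most 62.5 mm and 10.7 degrees, less where a joint would pass 70% of its speed; a pose out of reach is approached as far as the arm can. A call with a gripper value outside its range is refused whole. The fingers move at their own pace and stop on an object; "force" is the grip in N (left out, the last holds). Time passes only in rows, so rows that do not move let the fingers close, or fill a call up. It gives the time, the measured TCP pose, the force, the opening and the grip force at its end, in the units of the state.
- ctrl.get_obs(): the state, without advancing time (a new reading comes with each control period).
- ctrl.camera(name): name is "scene" or "top"; returns a dict with "pixels" (384x512x3 uint8, red, green, blue), "z_map" (384x512 float32, m along the optical axis (not along the pixel's ray), 0 where there is no reading), "mtx" (3x3 intrinsics, pixels), "pose" (4x4, takes a point from camera to world coordinates). Camera axes: x right, y up, looking along -z (the intrinsics and any distortion apply to the point x, -y, -z); pixel columns grow to the right and rows downward; lengths in m; the calibration is good to about 2 mm. A picture is of the moment at which its call begins.
- ctrl.hand_in(): hands the job in; it is judged then, once.
The state is a dict: "time_s": time; "qpos": joint angles; "joint_vel": joint speeds; "tau": joint torques, N m; "ee_pos": TCP position; "eef_rot": TCP orientation; "force": force on the tool from outside, world axes, zero at the start; "moment": the same for the moment, N m; "grip_width": finger opening in m; "grip_force": force on a finger pad.
Only numpy, scipy, OpenCV 4.12 (cv2) and the standard library are available. Lean on these libraries where they do the work, as an engineer would, in place of code of your own. Each camera call takes 0.05 s, during which the arm holds its last target. There are 200 camera calls.

## Task

The programme stand on the marble table has one stiff leaf standing ajar, leaning over one of the two pages. Push it with the fingertips up and over its spine, and lay it down gently until it lies flat on the other page, the one it leaned away from. Do not pinch the leaf, do not lift or shove the stand, and leave the bucket, the cups and the remote control as they are.

Things in the scene. Friction and masses are not known exactly. Their poses are not given: they have to be found in the camera images.
- stand: Loose programme stand, about 1 kg with leaf: a flat dark wooden board 145 (x) by 320 (y) by 12 mm, lying like an open book. Origin at the centre of its underside, z up; any yaw. The spine, a 9 mm steel rod, runs along its x axis 16 mm above the table, between steel end blocks 22 mm high at x = +-66 mm. The leaf starts leaning over the page on its -y half and must end on the +y half.
- spine_mid (a point): Middle of the spine, on the hinge axis, 16 mm above the stand's underside; axes as the stand's.
- leaf (a joint): Leaf angle about the spine, rad: 0 = flat on the -y page of the stand, 1.57 = upright, 3.14 = flat on the +y page; stops at both ends. Starts at 0.55 to 1.4. Stiff hinge (0.25 N m friction, about 1.8 N at the free edge): the leaf stays at whatever angle it is left and must be pushed all the way down.
- leaf_edge (a point): Middle of the leaf's free edge, mid-thickness, 140 mm from the hinge axis. The leaf (0.15 kg) is a black board 110 mm along the spine, 4 mm thick, from 12 to 140 mm off the axis, with a 2 mm white card on each face (8 mm in all). Flat, it lies 12 to 20 mm above the table. Axes move with the leaf: -y runs from spine to edge, z is up at joint 0.
- card_under: White card on the leaf face that looks down at joint 0 and up at 3.14; 94 x 104 x 2 mm, set in 8 mm from the leaf's ends and 12 mm from its free edge. Origin on the hinge axis, the card's centre 76 mm from it.
- card_upper: White card on the leaf's other face, which looks up at 0 and down at 3.14; same size and origin.
- bucket: Bystander: open white snack bucket, rim radius 68 mm, 135 mm high, loose; origin at the centre of its foot.
- cup_a: Bystander: open white cup, rim radius 40 mm, 75 mm high, loose; origin at the centre of its foot.
- cup_b: Bystander: a second such cup, same size and origin.
- remote: Bystander: black remote control, 150 x 42 x 18 mm (x, y, z), lying loose beside the stand; origin at the centre of its underside.

How it is judged:
On the way, in this order (a step that is already met when the one before it is completed fails the run):
1. the leaf is pushed up past upright (value of joint leaf between 1.6 and 2.9 rad).
2. the leaf lies flat on the +y page (value of joint leaf above 3.07 rad), for 0.1 s.
At the end, for the whole second after the job is handed in: The leaf lies at rest flat on the +y page (joint above 3.07 rad, the free edge within about 10 mm of the page), the stand flat on the table within 15 mm of where it stood, the bucket, cups and remote upright and within 20 mm of where they were (value of joint leaf above 3.07 rad and velocity of joint leaf between -0.05 and 0.05 rad/s and distance of stand from where it was at the start of the episode below 0.015 m and angle between stand's own z axis and vertical below 0.03 rad and linear speed of stand below 0.02 m/s and distance of each of bucket, cup_a, cup_b, remote from where it was at the start of the episode below 0.02 m and angle between each of bucket, cup_a, cup_b, remote's own z axis and vertical below 0.1 rad); the robot touches nothing.
It fails at once if the leaf is pinched: the fingers press on both of its faces at once (over 1 N each) (contact force between the fingers and card_under above 1 N and contact force between the fingers and card_upper above 1 N).
It fails at once if the leaf is slapped down: still turning faster than 3 rad/s in the last 0.4 rad (value of joint leaf above 2.74 rad and velocity of joint leaf above 3 rad/s).
It fails at once if the stand is lifted or tipped (height (world z) of stand above 0.012 m or angle between stand's own z axis and vertical above 0.1 rad).
It fails at once if the stand is shoved more than 15 mm (distance of stand from where it was at the start of the episode above 0.015 m).
It fails at once if a bystander is moved more than 20 mm, lifted or tipped (distance of any of bucket, cup_a, cup_b, remote from where it was at the start of the episode above 0.02 m or angle between any of bucket, cup_a, cup_b, remote's own z axis and vertical above 0.2 rad).
It also fails if it takes over 38 s, if anything falls off the work surface, if the arm or the gripper's body presses on something with over 40 N, if the wrist force passes 120 N, or if a joint passes its speed limit or range.

## Working session

There is one attempt and no reset: what is moved stays moved. The work goes in short steps, Python scripts to look and compute and a tool call to move; the robot and the scene stay as the last step left them, time stands still between calls to the robot, and variables do not carry over. Pictures are saved under pics/ and viewed, at most 10 in all, crops included, and the job is handed in when it is done.

Besides the shell and the picture viewer there is one more tool, called as name([rows], argument=value, ...), one row to a line, values as JSON. servo_tool: Moves the arm, as the interface text tells. Its arguments: {"type":"object","properties":{"plan":{"type":"array","items":{"type":"array","items":{"type":"number"}}},"force":{"type":"number"}},"required":["plan"]}

```bash
mkdir -p pics
python3 - <<'E'
from station import ctrl
import cv2,numpy as np
for n in("scene","top"):
    c=ctrl.camera(n); cv2.imwrite(f"pics/{n}0.png",c["pixels"][:,:,::-1]); np.savez(n+"0.npz",**c)
    print(n,c["mtx"].tolist(),np.round(c["pose"],3).tolist(),(c["z_map"]>0).mean())
print(ctrl.get_obs())
E
```

```text
scene [[356.4738335480937, 0.0, 254.8667368388217], [0.0, 356.4738335480937, 191.60337929381396], [0.0, 0.0, 1.0]] [[-0.446, -0.73, 0.518, 1.07], [0.895, -0.358, 0.266, 0.219], [-0.009, 0.582, 0.813, 0.762], [0.0, 0.0, 0.0, 1.0]] 0.9958445231119791
top [[409.70667138160485, 0.0, 252.99386631240586], [0.0, 409.70667138160485, 199.81694646947582], [0.0, 0.0, 1.0]] [[-0.017, 0.993, -0.118, 0.483], [-1.0, -0.018, -0.006, -0.0], [-0.008, 0.117, 0.993, 0.99], [0.0, 0.0, 0.0, 1.0]] 0.9961191813151041
{'time_s': 0.1, 'qpos': array([-1.31561521e+00,  3.00403539e-01,  1.52147035e+00,  1.04831999e-05,
        1.32067459e+00, -6.66217845e-02]), 'joint_vel': array([ 4.20414906e-04, -2.22703175e-03, -2.67604001e-03,  8.05736972e-04,
       -8.57612257e-05,  5.18340268e-04]), 'tau': array([ 2.26884340e-04, -5.32644475e+01, -3.53282940e+01,  7.08818645e-02,
        2.35254492e-02, -6.81179222e-05]), 'ee_pos': array([ 0.17388831, -0.52156839,  0.20497023]), 'eef_rot': array([-3.14063963e+00, -7.37632455e-05,  3.21800267e-01]), 'force': array([0.4047707 , 0.31982268, 0.63773339]), 'moment': array([0.03678157, 0.02745745, 0.00243084]), 'grip_force': 0.0, 'grip_width': 0.09410746773266378}
```

View pics/scene0.png

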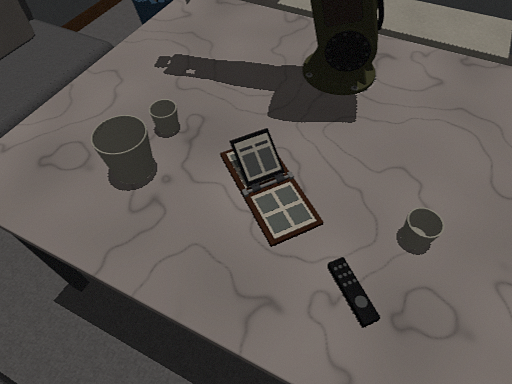

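View pics/top0.png

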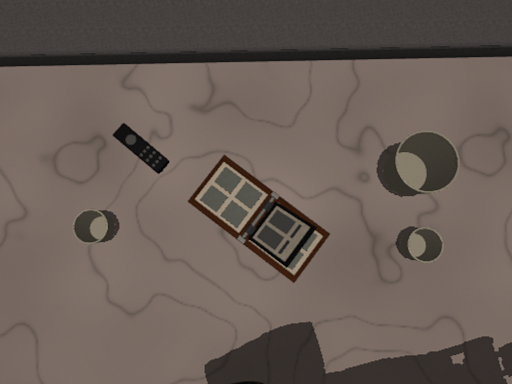

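The scene view shows the open page at about (285,208) and the leaf ajar at (258,158). In the top view the stand's corners are about (225,156), (190,200), (293,281) and (328,235), with the spine near (258,218) and the leaf at (285,235).

```bash
cat > h.py <<'E'
import numpy as np,cv2
def cloud(c):
    K,P,z=c["mtx"],c["pose"],c["z_map"]
    v,u=np.indices(z.shape)
    p=np.stack([(u-K[0,2])/K[0,0]*z,-(v-K[1,2])/K[1,1]*z,-z],-1)
    return p@P[:3,:3].T+P[:3,3]
def ray(c,uv,h):
    K,P=c["mtx"],c["pose"]
    d=np.array([(uv[0]-K[0,2])/K[0,0],-(uv[1]-K[1,2])/K[1,1],-1])@P[:3,:3].T
    return P[:3,3]+d*(h-P[2,3])/d[2]
E
python3 - <<'E'
from h import *
t=dict(np.load("top0.npz")); s=dict(np.load("scene0.npz"))
C=[ray(t,p,.012) for p in((225,156),(190,200),(293,281),(328,235))]
C=np.array(C); print(C.round(3), C.mean(0).round(3))
ydir=(C[0]+C[1]-C[2]-C[3])[:2]; ydir/=np.linalg.norm(ydir); yaw=np.arctan2(-ydir[0],ydir[1])
print("yaw",yaw,"len",np.linalg.norm(C[0]-C[3]),np.linalg.norm(C[0]-C[1]))
R=np.array([[np.cos(yaw),-np.sin(yaw)],[np.sin(yaw),np.cos(yaw)]])
for n,c in(("top",t),("scene",s)):
    X=cloud(c).reshape(-1,3); L=X.copy(); L[:,:2]=(X[:,:2]-C.mean(0)[:2])@R
    m=(abs(L[:,0])<.045)&(L[:,1]>-.17)&(L[:,1]<.03)&(L[:,2]>.045)&(L[:,2]<.2)
    q=L[m]; print(n,m.sum(),q.min(0).round(3),q.max(0).round(3))
    if m.sum()>10:
        k=np.polyfit(q[:,1],q[:,2],1); print("slope",k,np.arctan(-k[0]),"hinge y at z=.016",(.016-k[1])/k[0])
    # flat check & spine
    f=(abs(L[:,0])<.05)&(L[:,1]>.05)&(L[:,1]<.14); print("page z",np.median(L[f,2]))
    f=(abs(L[:,1])<.03)&(abs(L[:,0])<.085)&(L[:,2]>.018)&(L[:,2]<.03);print("endblocks",L[f].mean(0).round(3),L[f].min(0).round(3),L[f].max(0).round(3))
    # bystanders
    Z=X[:,2].reshape(384,512);o=((Z>.01)&(Z<.16)).astype(np.uint8)
    n_,lab,st,ce=cv2.connectedComponentsWithStats(o)
    for i in range(1,n_):
        if st[i,4]>150:
            pp=X[lab.ravel()==i]; print("  obj",st[i].tolist(),pp.min(0).round(3),pp.max(0).round(3))
E
```

```text
[[ 0.708  0.072  0.012]
 [ 0.601  0.157  0.012]
 [ 0.406 -0.085  0.012]
 [ 0.512 -0.172  0.012]] [ 0.557 -0.007  0.012]
yaw -0.6795683334909212 len 0.31239929388653015 0.13636559210206525
top 1494 [-0.045 -0.117  0.045] [ 0.045 -0.029  0.096]
slope [-0.59408128  0.02519511] 0.536056133835901 hinge y at z=.016 0.01547785974991357
page z 0.012949896041063336
endblocks [-0.002 -0.002  0.024] [-0.072 -0.018  0.018] [0.071 0.013 0.03 ]
  obj [112, 123, 56, 50, 1033] [0.671 0.212 0.01 ] [0.795 0.347 0.024]
  obj [383, 130, 76, 65, 2948] [ 0.594 -0.433  0.01 ] [ 0.729 -0.297  0.14 ]
  obj [187, 155, 142, 128, 7601] [ 0.403 -0.171  0.01 ] [0.711 0.164 0.096]
  obj [72, 209, 42, 35, 847] [0.501 0.333 0.01 ] [0.578 0.412 0.078]
  obj [400, 227, 43, 36, 868] [ 0.447 -0.413  0.01 ] [ 0.524 -0.334  0.079]
scene 1143 [-0.045 -0.118  0.045] [ 0.045 -0.034  0.093]
slope [-0.59797704  0.02308765] 0.5389307051146034 hinge y at z=.016 0.011852720009046469
page z 0.012345837858203978
endblocks [ 0.001 -0.005  0.024] [-0.071 -0.024  0.018] [0.073 0.013 0.03 ]
  obj [302, 47, 73, 46, 1516] [-0.073 -0.124  0.01 ] [0.227 0.121 0.16 ]
  obj [148, 99, 30, 34, 766] [ 0.446 -0.413  0.01 ] [ 0.526 -0.336  0.077]
  obj [90, 115, 64, 67, 3084] [ 0.594 -0.434  0.01 ] [ 0.728 -0.297  0.138]
  obj [220, 128, 103, 117, 5609] [ 0.442 -0.174  0.01 ] [0.711 0.161 0.094]
  obj [401, 207, 43, 42, 1219] [0.5   0.332 0.01 ] [0.58  0.41  0.078]
  obj [327, 257, 53, 69, 1368] [0.67 0.21 0.01] [0.796 0.345 0.023]
```

servo_tool([
  [0,0.0457,-0.0332,0,0,0,0],
  [0,0.0457,-0.0332,0,0,0,0],
  [0,0.0457,-0.0332,0,0,0,0],
  [0,0.0457,-0.0332,0,0,0,0],
  [0,0.0457,-0.0332,0,0,0,0],
  [0,0.0457,-0.0332,0,0,0,0],
  [0,0.0457,-0.0332,0,0,0,0],
  [0,0.0457,-0.0332,0,0,0,0],
], force=10)

```text
time_s: 1.1
ee_pos: [0.4375, -0.1524, 0.2054]
eef_rot: [3.142, 0.0, 0.322]
force: [-0.1, -1.0, 0.1]
grip_width: 0.0175
grip_force: 0.0
```

servo_tool([
  [0,0,0,0,0,0,-0.15],
  [0,0,0,0,0,0,-0.15],
  [0,0,0,0,0,0,-0.15],
  [0,0,0,0,0,0,-0.12],
  [0,0,0,0,0,0.17,0],
  [0,0,0,0,0,0.17,0],
  [0,0,0,0,0,0.17,0],
  [0,0,0,0,0,0.17,0],
])

```text
time_s: 2.1
ee_pos: [0.4369, -0.1545, 0.206]
eef_rot: [3.139, -0.686, 0.893]
force: [-0.3, 0.6, -0.2]
grip_width: 0.0005
grip_force: 0.0
```

```bash
cat > st.py <<'E'
from station import ctrl
import numpy as np
from scipy.spatial.transform import Rotation as Ro
o=ctrl.get_obs(); y=-.68; R=np.array([[np.cos(y),-np.sin(y),0],[np.sin(y),np.cos(y),0],[0,0,1]])
print("t",o["time_s"],"local tcp",((o["ee_pos"]-[.557,-.006,0])@R).round(4),"q",o["qpos"].round(2),"F",(o["force"]@R).round(1),"gw",o["grip_width"])
print("tool axes in local (cols)",(R.T@Ro.from_euler("xyz",o["eef_rot"]).as_matrix()).round(3).tolist())
E
python3 st.py
```

```text
t 2.1 local tcp [-0.    -0.191  0.206] q [-0.8   0.11  1.9   0.71  1.31 -0.38] F [-0.6  0.3 -0.2] gw 0.00045774115751159194
tool axes in local (cols) [[-0.001, 1.0, 0.002], [0.774, 0.0, 0.633], [0.633, 0.002, -0.774]]
```

servo_tool([
  [0,-0.0255,0,0.0312,0,0,0],
  [0,-0.0255,0,0.0312,0,0,0],
  [0,-0.0255,0,0.0312,0,0,0],
  [0,-0.0255,0,0.0312,0,0,0],
  [0,0.0196,0,0.016,0,0,0],
  [0,0.0196,0,0.016,0,0,0],
  [0,0.0196,0,0.016,0,0,0],
  [0,0,0,0,0,0,0],
])

```text
time_s: 3.1
ee_pos: [0.484, -0.0947, 0.0437]
eef_rot: [-3.141, -0.68, 0.894]
force: [-0.6, 0.1, -0.6]
grip_width: 0.0005
grip_force: 0.0
```

```bash
python3 st.py
python3 - <<'E'
from station import ctrl
import cv2
cv2.imwrite("pics/s1.png",cv2.resize(ctrl.camera("scene")["pixels"][80:280,130:400,::-1],None,fx=2.5,fy=2.5))
E
cat > plan.py <<'E'
import sys,numpy as np
# rows from current local (y,z,theta) through phi list
y,z,th=map(float,sys.argv[1:4]); phis=np.linspace(*map(float,sys.argv[4:6]),int(sys.argv[6]))
for p in phis:
    t2=np.interp(p,[.55,1.3],[.685,0]); s=np.interp(p,[.55,3.1],[.035,.02])
    xt=lambda t:np.array([np.cos(t),np.sin(t)]); zt=lambda t:np.array([np.sin(t),-np.cos(t)])
    r=np.interp(p,[1.3,1.6],[.14,.14-s]); back=np.interp(p,[1.3,1.6],[s,0])
    c=np.array([0,.016])+r*np.array([-np.cos(p),np.sin(p)])-.004*np.array([np.sin(p),np.cos(p)])
    T=c-.008*xt(t2)*np.interp(p,[1.6,2.6],[1,0])+back*zt(t2)
    d=T-[y,z]; print(round(p,2),T.round(3),[0,round(d@xt(th),4),0,round(d@zt(th),4),0,round(t2-th,3),0])
    (y,z),th=T,t2
E
python3 plan.py -.115 .045 .685 .6 3.14 30
```

```text
t 3.1 local tcp [-0.001  -0.1148  0.0437] q [-0.63  0.4   2.    0.9   0.93 -0.57] F [-0.5 -0.4 -0.6] gw 0.00045088099293796136
tool axes in local (cols) [[-0.002, 1.0, -0.002], [0.778, 0.003, 0.629], [0.629, -0.0, -0.778]]
0.6 [-0.104  0.059] [0, np.float64(0.0178), 0, np.float64(-0.0037), 0, np.float64(-0.046), 0]
0.69 [-0.099  0.069] [0, np.float64(0.0089), 0, np.float64(-0.0051), 0, np.float64(-0.08), 0]
0.78 [-0.094  0.078] [0, np.float64(0.009), 0, np.float64(-0.005), 0, np.float64(-0.08), 0]
0.86 [-0.089  0.086] [0, np.float64(0.0091), 0, np.float64(-0.0049), 0, np.float64(-0.08), 0]
0.95 [-0.082  0.094] [0, np.float64(0.0092), 0, np.float64(-0.0048), 0, np.float64(-0.08), 0]
1.04 [-0.075  0.101] [0, np.float64(0.0092), 0, np.float64(-0.0047), 0, np.float64(-0.08), 0]
1.13 [-0.067  0.108] [0, np.float64(0.0093), 0, np.float64(-0.0046), 0, np.float64(-0.08), 0]
1.21 [-0.058  0.114] [0, np.float64(0.0094), 0, np.float64(-0.0045), 0, np.float64(-0.08), 0]
1.3 [-0.049  0.119] [0, np.float64(0.0095), 0, np.float64(-0.0044), 0, np.float64(-0.079), 0]
1.39 [-0.036  0.123] [0, np.float
[... 1136 characters left out ...]
3 [0.092 0.087] [0, np.float64(0.0076), 0, np.float64(0.0075), 0, np.float64(0.0), 0]
2.61 [0.099 0.078] [0, np.float64(0.0068), 0, np.float64(0.0081), 0, np.float64(0.0), 0]
2.7 [0.105 0.07 ] [0, np.float64(0.0055), 0, np.float64(0.0087), 0, np.float64(0.0), 0]
2.79 [0.11 0.06] [0, np.float64(0.0048), 0, np.float64(0.0092), 0, np.float64(0.0), 0]
2.88 [0.114 0.051] [0, np.float64(0.004), 0, np.float64(0.0096), 0, np.float64(0.0), 0]
2.96 [0.117 0.041] [0, np.float64(0.0031), 0, np.float64(0.01), 0, np.float64(0.0), 0]
3.05 [0.119 0.031] [0, np.float64(0.0022), 0, np.float64(0.0103), 0, np.float64(0.0), 0]
3.14 [0.12 0.02] [0, np.float64(0.0011), 0, np.float64(0.0105), 0, np.float64(0.0), 0]
```

View pics/s1.png

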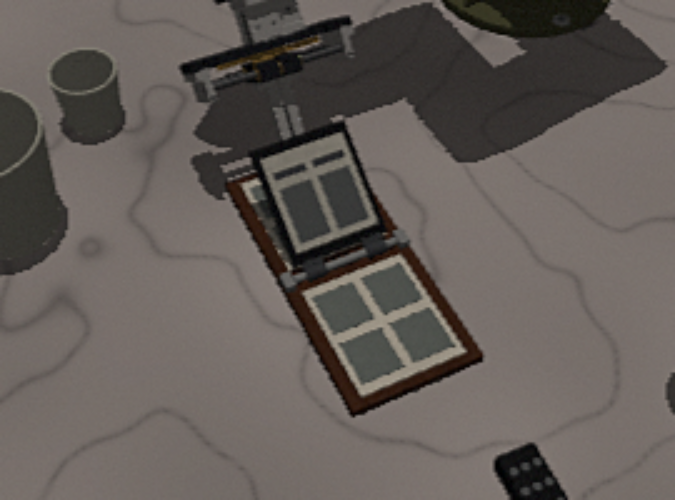

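The fingers (crop pixel about 288,120) reach under the middle of the leaf's free edge, and everything else is clear. Now I'll push along the arc.

servo_tool([
  [0,0.009,0,-0.002,0,0,0],
  [0,0.009,0,-0.002,0,-0.046,0],
  [0,0.009,0,-0.005,0,-0.08,0],
  [0,0.009,0,-0.005,0,-0.08,0],
  [0,0.009,0,-0.005,0,-0.08,0],
  [0,0.009,0,-0.005,0,-0.08,0],
  [0,0,0,0,0,0,0],
  [0,0,0,0,0,0,0],
])

```text
time_s: 4.15
ee_pos: [0.5042, -0.0704, 0.0931]
eef_rot: [-3.141, -0.316, 0.891]
force: [-0.6, 0.2, -0.4]
grip_width: 0.0003
grip_force: 0.0
```

```bash
python3 st.py
python3 - <<'E'
from station import ctrl
import cv2
cv2.imwrite("pics/s2.png",cv2.resize(ctrl.camera("scene")["pixels"][80:280,130:400,::-1],None,fx=2.5,fy=2.5))
E
```

```text
t 4.15 local tcp [-0.0006 -0.0833  0.0931] q [-0.37  0.28  1.87  0.38  0.93  0.09] F [-0.6 -0.2 -0.4] gw 0.00032036794621954424
tool axes in local (cols) [[-0.0, 1.0, -0.001], [0.951, 0.001, 0.31], [0.31, -0.001, -0.951]]
```

View pics/s2.png

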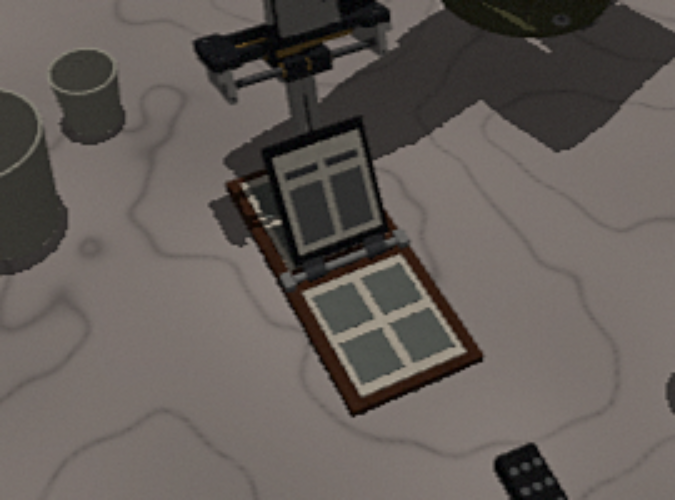

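The leaf has risen and is leaning on the fingers (about 305,120). The stand hasn't moved, so I'll continue.

servo_tool([
  [0,0.0095,0,-0.005,0,-0.08,0],
  [0,0.0095,0,-0.005,0,-0.08,0],
  [0,0.0095,0,-0.0045,0,-0.08,0],
  [0,0.0095,0,-0.0045,0,-0.075,0],
  [0,0.0135,0,-0.004,0,0,0],
  [0,0.012,0,-0.0025,0,0,0],
  [0,0.011,0,-0.0015,0,0,0],
  [0,0.01,0,-0.0005,0,0,0],
])

```text
time_s: 5.2
ee_pos: [0.555, -0.0077, 0.1275]
eef_rot: [-3.141, 0.001, 0.891]
force: [-1.2, -2.4, -1.3]
grip_width: 0.0003
grip_force: 1.1
```

```bash
python3 st.py
python3 - <<'E'
from station import ctrl
import cv2
cv2.imwrite("pics/s3.png",cv2.resize(ctrl.camera("scene")["pixels"][80:280,130:400,::-1],None,fx=2.5,fy=2.5))
E
```

```text
t 5.2 local tcp [-0.0005 -0.0026  0.1275] q [-0.08  0.39  1.59 -0.    1.16  0.6 ] F [ 0.5 -2.6 -1.3] gw 0.000319972783606224
tool axes in local (cols) [[-0.001, 1.0, -0.0], [1.0, 0.001, -0.001], [-0.001, -0.0, -1.0]]
```

View pics/s3.png

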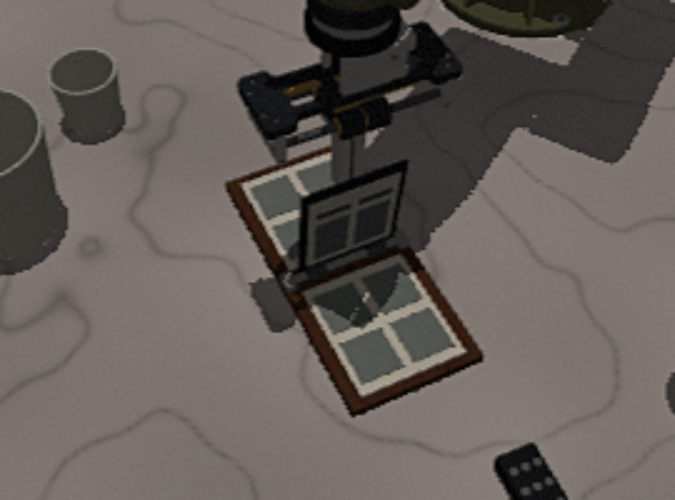

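The leaf (about 355,215) is just past upright, the fingers are pushing its rear face with 2.6 N, and the stand is still in place. I'll continue over and down.

servo_tool([
  [0,0.0105,0,0.0005,0,0,0],
  [0,0.0105,0,0.001,0,0,0],
  [0,0.0105,0,0.002,0,0,0],
  [0,0.01,0,0.003,0,0,0],
  [0,0.01,0,0.004,0,0,0],
  [0,0.0095,0,0.0045,0,0,0],
  [0,0.009,0,0.0055,0,0,0],
  [0,0.009,0,0.006,0,0,0],
])

```text
time_s: 6.25
ee_pos: [0.6048, 0.054, 0.1006]
eef_rot: [3.142, 0.001, 0.892]
force: [-0.8, -1.6, 0.3]
grip_width: 0.0007
grip_force: 0.6
```

```bash
python3 st.py
```

```text
t 6.25 local tcp [-0.0006  0.0767  0.1006] q [ 0.03  0.53  1.46 -0.    1.16  0.71] F [ 0.4 -1.7  0.3] gw 0.0007436563504164493
tool axes in local (cols) [[-0.001, 1.0, 0.0], [1.0, 0.001, -0.001], [-0.001, 0.0, -1.0]]
```

servo_tool([
  [0,0.008,0,0.007,0,0,0],
  [0,0.0075,0,0.0075,0,0,0],
  [0,0.007,0,0.008,0,0,0],
  [0,0.0055,0,0.0085,0,0,0],
  [0,0.005,0,0.009,0,0,0],
  [0,0.004,0,0.0095,0,0,0],
  [0,0.003,0,0.009,0,0,0],
  [0,0,0,0,0,0,0],
])

```text
time_s: 7.25
ee_pos: [0.6292, 0.0847, 0.0417]
eef_rot: [-3.141, 0.002, 0.892]
force: [0.1, -0.2, -0.1]
grip_width: 0.0006
grip_force: 0.0
```

servo_tool([
  [0,0.001,0,0.006,0,0,0],
  [0,0.001,0,0.006,0,0,0],
  [0,0,0,0.005,0,0,0],
  [0,0,0,0.004,0,0,0],
  [0,0,0,0.002,0,0,0],
  [0,0,0,0.001,0,0,0],
  [0,0,0,0,0,0,0],
  [0,0,0,0,0,0,0],
])

```text
time_s: 8.25
ee_pos: [0.6308, 0.0861, 0.02]
eef_rot: [3.141, 0.001, 0.892]
force: [-6.9, 0.1, 16.7]
grip_width: 0.0002
grip_force: 8.1
```

```bash
python3 st.py
python3 - <<'E'
from station import ctrl
import cv2
cv2.imwrite("pics/s4.png",cv2.resize(ctrl.camera("scene")["pixels"][80:280,130:400,::-1],None,fx=2.5,fy=2.5))
E
```

```text
t 8.25 local tcp [-0.0006  0.118   0.02  ] q [ 0.08  0.69  1.41 -0.    1.05  0.76] F [-5.4 -4.3 16.7] gw 0.00022520764881181054
tool axes in local (cols) [[-0.001, 1.0, 0.0], [1.0, 0.001, -0.001], [-0.001, 0.0, -1.0]]
```

View pics/s4.png

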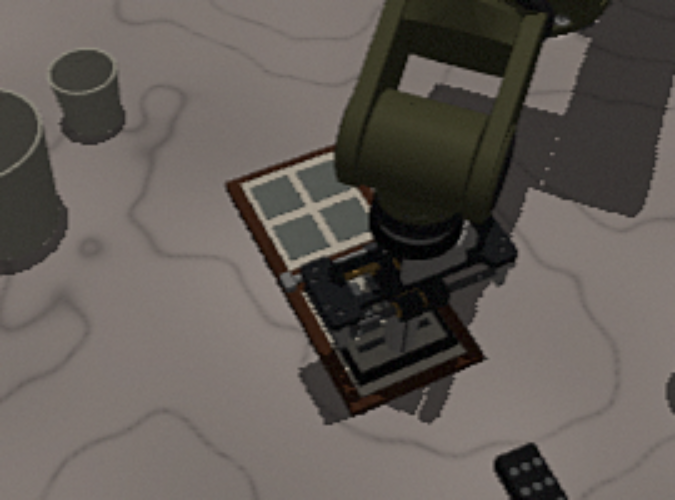

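The leaf is pressed flat at (400,350) with 17 N down, and the tip is at z = 20 mm. I'll back straight off and check.

servo_tool([
  [0,0,0,-0.004,0,0,0],
  [0,0,0,-0.01,0,0,0],
  [0,0,0,-0.02,0,0,0],
  [0,0,0,-0.03,0,0,0],
  [0,0,0,-0.04,0,0,0],
  [0,-0.04,0,-0.04,0,0,0],
  [0,-0.04,0,-0.04,0,0,0],
  [0,-0.04,0,-0.02,0,0,0],
])

```text
time_s: 9.3
ee_pos: [0.555, -0.008, 0.2262]
eef_rot: [3.138, -0.001, 0.892]
force: [-0.1, -0.3, -0.4]
grip_width: 0.0006
grip_force: 0.0
```

servo_tool([
  [0,-0.05,0,0,0,0,0],
  [0,-0.05,0,0,0,0,0],
  [0,-0.05,0,0,0,0,0],
  [0,-0.04,0,0,0,0,0],
  [0,0,0,0,0,0,0],
  [0,0,0,0,0,0,0],
  [0,0,0,0,0,0,0],
  [0,0,0,0,0,0,0],
])

```text
time_s: 10.3
ee_pos: [0.4365, -0.1544, 0.2228]
eef_rot: [-3.141, 0.001, 0.893]
force: [-0.0, -0.6, 0.3]
grip_width: 0.0007
grip_force: 0.0
```

```bash
python3 st.py
python3 - <<'E'
from station import ctrl
from h import *
c=ctrl.camera("scene")
cv2.imwrite("pics/s5.png",cv2.resize(c["pixels"][80:280,130:400,::-1],None,fx=2.5,fy=2.5))
y=-.68;R=np.array([[np.cos(y),-np.sin(y)],[np.sin(y),np.cos(y)]])
L=cloud(c).reshape(-1,3);L[:,:2]=(L[:,:2]-[.557,-.006])@R
for a in(.03,.06,.09,.12):
    f=(abs(L[:,0])<.045)&(abs(L[:,1]-a)<.01);print(a,np.median(L[f,2]))
E
```

```text
t 10.3 local tcp [-0.0004 -0.1912  0.2228] q [-0.42  0.09  1.73 -0.    1.32  0.26] F [ 0.3 -0.5  0.3] gw 0.000725498950193821
tool axes in local (cols) [[-0.002, 1.0, -0.0], [1.0, 0.002, -0.001], [-0.001, -0.0, -1.0]]
0.03 0.0194971376379085
0.06 0.01959353722014523
0.09 0.019817929604794393
0.12 0.01948549301971242
```

View pics/s5.png

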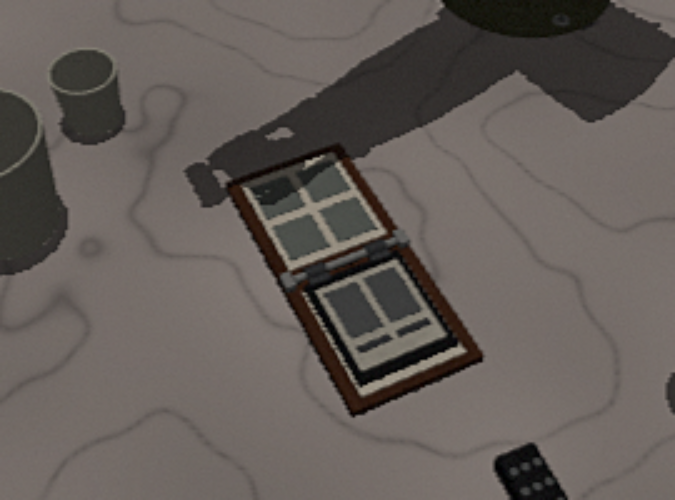

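The leaf (about 385,315) lies flat at 19.5 mm all along its length. The stand corners are at the same pixels as before, and the arm is clear.

```bash
python3 -c "
from station import ctrl
print(ctrl.hand_in())"
```

```text
the job is handed in; nothing more can be done
None
```

The leaf was pushed up over its spine and lies flat on the +y page; the stand and the objects in view showed no movement, and the job was handed in at about 10.4 s (the hand-in returned no verdict).

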